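# Close and latch the laundry tablet tub

## Task

Lower the lid of the laundry tablet tub onto its seal, hook the latch's steel bar into the strike on the lid and, by its tab, tug it down into the pocket by feel until it bears on the floor with a firm pull of about 12 N (never over 25 N). Then let go of it and press the red lever all the way down to its stop (no more than about 30 N on lever or lid), so that the lid is pulled tight and stays latched; leave the other things on the table where they are.

Things in the scene. Friction and masses are not known exactly. Their poses are not given: they have to be found in the camera images.
- tub: Pale grey tablet tub, fixed; 280 mm deep (x), 240 wide (y), rim 105 high. Origin: centre of its underside; x from its front (robot side) to its back, y left, z up. Front: a 30 mm toe at x=-140, then a 45 degree slope up and back to the rim at x=-65. The latch is on the slope, middle at y=0. A black rubber seal under the lid's front edge stands 12 mm proud of the rim and gives 13 N per mm.
- lid (a joint): Angle (rad) of the teal lid (10 mm thick, top at z=117 when at 0, front edge 202 mm from its hinge), grows as it opens. Hinge along the tub's back at tub x=140, z=108 mm, stiff (0.6 N m): the lid stays where left, starting 0.2 to 0.45 open; pressing on its top closes it. It rests on the seal at about 0.052; pulled tight by the latch it reads 0.012 to 0.026.
- lever (a joint): Angle (rad) of the red lever. 0: shut on its stop, pointing down the slope; grows as it swings out and up (0.79 level towards the robot, 2.36 straight up). Starts at 1.6 to 1.95 and stays where left (0.06 N m). With the bar seated it stands at about 1.2 to 1.45; pressing it down from there takes up to about 10 N at the pad, passes dead centre near 0.2, then snaps to the rigid stop.
- lever_pivot (a point): Centre of the lever's pivot, whose axis lies along tub y (tub x=-100, z=89 mm). The lever plate is 36 mm wide and reaches 86 mm from here; its outer face is 10 to 11 mm off the pivot's axis. The pivot's friction is felt as about 3 to 4 N when the loop is moved along its length, before the bar touches anything.
- lever_pad (a point): Point on the outer face of the lever's thickened thumb plate (44 mm wide), 70 mm from the pivot: press here. This face looks to the lid while the lever is up, and away from the tub when it is shut.
- loop (a joint): Angle (rad) of the steel pull loop relative to the lever; 0: as when latched, grows as it swings out towards the robot; light friction holds it. Its axis (along tub y) is carried by the lever 17 mm from the lever's pivot (lever shut: 16 mm down the slope, 6 mm towards the tub). The direction from this axis to the bar is 0.916 - lever + loop rad above the tub's x axis.
- bar (a point): Middle of the loop's cross bar: steel, 8 mm thick, 44 mm long along tub y, 70 mm from the loop's axis. This bar goes into the strike's pocket.
- tab (a point): Grip point of the loop's yellow tab, a plate 26 mm wide (along tub y), 8 thick, that runs on from the bar, away from the loop's axis, for 46 mm; this point is 32 mm beyond the bar. Pinch it across its width, one finger left, one right (over 25 mm free each side); it may pivot between the pads. Moving it carries loop and lever along.
- keeper (a point): Nominal seat of the bar's centre in the strike, a steel J-hook 22 mm wide amid the lid's front edge. Lid down: x points up the 45 degree slope, z out of it towards the robot. The pocket opens to +x, 10.5 mm wide; its lip (robot side) ends 3 mm above the seat; its back plate (face at z=-5) rises to x=+16. Fitted by hand, strike and seat lie up to 4.5 mm off along z.
- lid_press (a point): Point on the lid's top, 140 mm ahead of its hinge and 62 mm behind its front edge, on the middle line: a good place to push it down.
- softener: white softener bottle, 72 mm across, 200 tall; bystander, leave alone. Origin: centre of its underside.
- pod_jar: glass jar with orange cap, 90 mm across, 120 tall; bystander, leave alone. Origin: centre of its underside.
- spray_can: green spray can, 56 mm across, 170 tall; bystander, leave alone. Origin: centre of its underside.
- scoop: blue measuring cup, 66 mm across, 50 tall, beside the tub's right (-y) side; bystander, leave alone. Origin: centre of its underside.
- soap_bar: cream soap bar 80 x 55 x 28 mm, beside the tub's left side; bystander, leave alone. Origin: centre of its underside.
- brush: laundry brush lying on the table; bystander, leave alone. Origin: centre of its underside.
- peg_a: wooden clothes peg, 72 mm long, lying on the table; bystander, leave alone. Origin: centre of its underside.

How it is judged:
By the outcome, as a careful person would: the job done as asked, in the order asked, and still so for the second after the job is handed in, with the robot touching nothing.
It also fails if it takes over 72 s, if anything falls off the work surface, if the arm or the gripper's body presses on something with over 40 N, if the wrist force passes 120 N, or if a joint passes its speed limit or range.

## Robot

A 7-joint arm with a two-finger parallel gripper is mounted at the origin on the work surface. World frame = base frame: x ahead of the robot, y to its left, z up, the work surface at z = 0. Lengths are in m, angles in rad, forces in N, time in s.
With the tool pointing down it reaches from about 0.425 to 0.875 m from the base axis. Payload 4.7 kg.
Tool frame: the origin (TCP) lies where the fingers leave the gripper's body, on its centre line; the fingertips stand 70 mm ahead of it and the grasp point (between the pads) lies 51 mm ahead of it; z points along the fingers, y is the line along which they close (so a half turn about z gives the same grasp; the last joint's range is limited). The gripper opens to 87 mm and grips with 3 to 60 N. Pads are 19 mm wide; open, the fingers measure 117 mm over their backs; the gripper's body (75 mm by 190 mm) begins 51 mm behind the grasp point.
Start: joints at [0.014, 0.321, -0.07, 1.45, 0.023, 1.371, -0.057], TCP at [0.65, -0, 0.292] pointing down, gripper open.
Joint ranges: [-2.86, 2.86], [-0.3, 2.09], [-1.38, 1.24], [0.06, 2.45], [-1.56, 4.7], [0.09, 2.05], [-2.69, 2.69]. Speed limits (rad/s): [2.57, 2.57, 3.14, 3.14, 3.14, 3.14, 3.14].

## Interface

Orientations are given as a rotation vector (axis times angle).
In Python, from bench import get_state, get_image, get_calibration, close_job gives the robot as it stands.
- The arm moves only by the tool send_rows, never from a script. Its argument "rows" is a list of rows, each an object of numbers: "hand": the finger opening in mm, from 0 to 87; "x", "y", "z": the shift along the world's x, y, z in mm; "roll": the turn about the world's z in degrees. A call has 1 to 10 rows; each row shifts and turns the commanded pose from where the row before left it; what a row does not reach is not made up. A row lasts 1/10 s, in which the tool goes at most 50 mm and 8.59 degrees, less where a joint would pass 70% of its speed; a pose out of reach is approached as far as the arm can. A call is refused whole if a number of a shift passes 50 or a number of a turn 8.59, either way. A call with a gripper value outside its range is refused whole. The fingers move at their own pace and stop on an object; "force" is the grip in N (left out, the last holds). Time passes only in rows, so rows that do not move let the fingers close. It gives the time, the measured TCP pose, the force, the opening and the grip force at its end, in the units of the state.
- get_state(): the state, without advancing time (a new reading comes with each control period).
- get_image(name): name is "scene" or "side" or "wrist"; returns the picture (400x640x3 uint8, blue, green, red); there is no depth.
- get_calibration(name): a dict with "mtx" (3x3 intrinsics, pixels), "world_from_camera" (4x4, takes a point from camera to world coordinates). Camera axes: x right, y down, z forward; pixel columns grow to the right and rows downward; lengths in m; the calibration is good to about 2 mm. A picture is of the moment at which its call begins: read the wrist's pose just before it. get_calibration takes no time and is no camera call; for the wrist camera it gives the pose at the moment of the call.
- close_job(): hands the job in; it is judged then, once.
The state is a dict: "time": time; "joint_positions": joint angles; "qd": joint speeds; "joint_torque": joint torques, N m; "position": TCP position; "tool_rot": TCP orientation; "ft_force": force on the tool from outside, world axes, zero at the start; "torque": the same for the moment, N m; "grip_width": opening from 0.0 (shut) to 1.0 (fully open); "grip_force": force on a finger pad.
Only numpy, scipy, OpenCV 4.12 (cv2) and the standard library are available. Lean on these libraries where they do the work, as an engineer would, in place of code of your own. Each camera call takes 0.05 s, during which the arm holds its last target. There are 200 camera calls.

## Working session

There is one attempt and no reset: what is moved stays moved. The work goes in short steps, Python scripts to look and compute and a tool call to move; the robot and the scene stay as the last step left them, time stands still between calls to the robot, and variables do not carry over. Pictures are saved under pics/ and viewed, at most 10 in all, crops included, and the job is handed in when it is done.

Besides the shell and the picture viewer there is one more tool, called by a JSON object that holds its "api" and its "payload". send_rows: Moves the arm, as the interface text tells. Its arguments: {"type":"object","properties":{"rows":{"type":"array","items":{"type":"object","properties":{"hand":{"type":"number"},"x":{"type":"number"},"y":{"type":"number"},"z":{"type":"number"},"roll":{"type":"number"}}}},"force":{"type":"number"}},"required":["rows"]}

```bash
mkdir -p pics; ls; python3 - <<'E'
from bench import *
import cv2,numpy as np
s=get_state();print({k:np.round(v,3).tolist() for k,v in s.items()})
for n in ["scene","side"]:
    im=get_image(n);cv2.imwrite(f"pics/{n}0.png",im);c=get_calibration(n);print(n,np.round(c["mtx"],1).tolist(),np.round(c["world_from_camera"],3).tolist())
E
```

```text
pics
{'time': 0.0, 'joint_positions': [0.014, 0.322, -0.07, 1.452, 0.023, 1.371, -0.057], 'qd': [0.001, -0.0, -0.001, 0.0, 0.0, -0.0, -0.0], 'joint_torque': [-0.0, -49.128, -0.404, -31.253, -0.064, 0.044, 0.0], 'position': [0.65, -0.0, 0.291], 'tool_rot': [-2.221, -2.221, 0.002], 'ft_force': [-1.175, -0.867, 0.157], 'torque': [-0.032, 0.012, 0.038], 'grip_force': 0.0, 'grip_width': 1.0}
scene [[454.5, 0.0, 320.5], [0.0, 454.5, 201.7], [0.0, 0.0, 1.0]] [[-0.172, 0.847, -0.503, 1.237], [0.985, 0.145, -0.092, 0.128], [-0.005, -0.511, -0.859, 1.242], [0.0, 0.0, 0.0, 1.0]]
side [[517.2, 0.0, 315.1], [0.0, 517.2, 192.1], [0.0, 0.0, 1.0]] [[0.836, -0.319, 0.447, -0.13], [-0.549, -0.489, 0.678, -1.056], [0.002, -0.812, -0.584, 1.051], [0.0, 0.0, 0.0, 1.0]]
```

View pics/scene0.png

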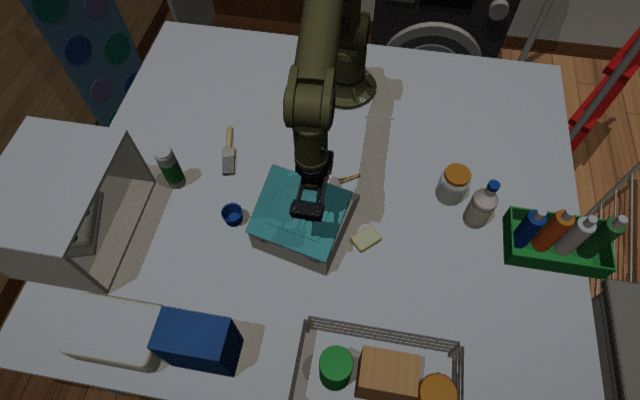

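View pics/side0.png

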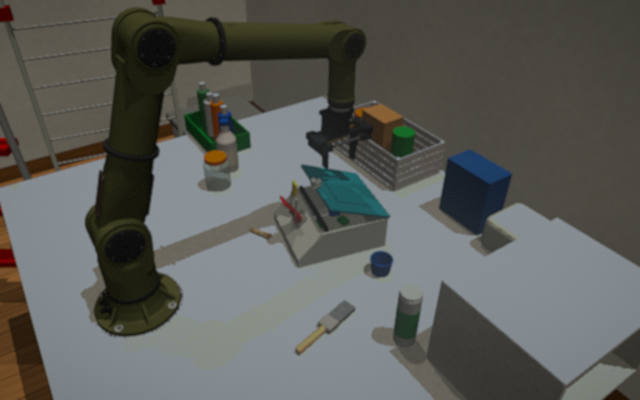

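The tub sits under the gripper: in the side view its near bottom edge runs from about (299,262) to (386,248), with the red lever at (290,207) and the yellow tab at (295,190). In the scene view its back bottom edge runs from about (250,235) to (328,268). Next I take closer crops and a wrist view.

```bash
cat > h.py <<'E'
import numpy as np,cv2
from bench import *
def ray(n,px,c=None):
    c=c or get_calibration(n);K=np.array(c["mtx"]);T=np.array(c["world_from_camera"])
    d=T[:3,:3]@np.linalg.solve(K,[px[0],px[1],1.]);return T[:3,3],d/np.linalg.norm(d)
def onz(n,px,z,c=None):
    o,d=ray(n,px,c);return o+d*(z-o[2])/d[2]
def tri(*r):
    A=sum(np.eye(3)-np.outer(d,d) for o,d in r);b=sum((np.eye(3)-np.outer(d,d))@o for o,d in r)
    p=np.linalg.solve(A,b);return p,[float(np.linalg.norm(np.cross(p-o,d))) for o,d in r]
E
python3 - <<'E'
from h import *
for n,pts in [("side",[(299,262),(386,248)]),("scene",[(250,235),(328,268)])]:
    for p in pts: print(n,p,onz(n,p,0).round(3))
w=get_image("wrist");np.save("w0.npy",w)
a=cv2.imread("pics/side0.png")[150:280,260:400];a=cv2.resize(a,None,fx=4,fy=4,interpolation=2)
w=cv2.resize(w,(384,240));out=np.zeros((520,800,3),np.uint8);out[:,:560]=a;out[:150,560:]=cv2.resize(w,(240,150));cv2.imwrite("pics/c1.png",out)
cv2.imwrite("pics/w1.png",get_image("wrist"))
c=get_calibration("wrist");print(np.round(c["mtx"],1).tolist(),np.round(c["world_from_camera"],3).tolist())
E
```

```text
side (299, 262) [ 0.443 -0.103  0.   ]
side (386, 248) [ 0.695 -0.195  0.   ]
scene (250, 235) [ 0.663 -0.197  0.   ]
scene (328, 268) [0.729 0.055 0.   ]
[[337.2, 0.0, 326.0], [0.0, 337.2, 201.3], [0.0, 0.0, 1.0]] [[1.0, -0.0, 0.0, 0.649], [-0.0, -0.968, -0.252, 0.068], [0.0, 0.252, -0.968, 0.384], [0.0, 0.0, 0.0, 1.0]]
```

View pics/c1.png

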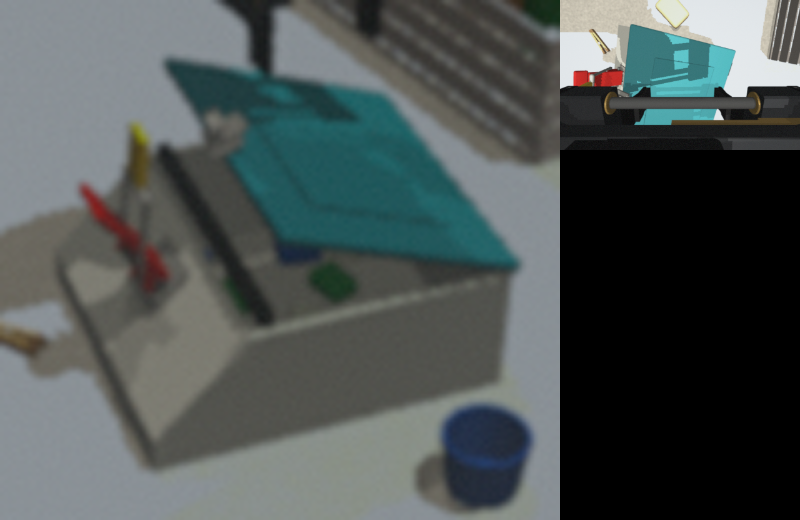

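View pics/w1.png

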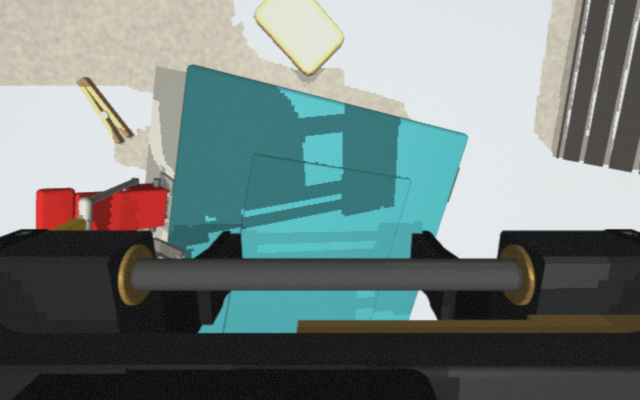

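Wrist view: the lid's left edge runs from (190,65) to (467,135) and the lever is at (100,210), so tub yaw is about -14.7° and its centre about (0.575, -0.044). I turn the gripper to close along tub y, which puts the camera on the robot side, and go above the lid.

{"api": "send_rows", "payload": {"rows": [{"roll":8.4,"x":-8,"y":-5,"hand":0},{"roll":8.4,"x":-8,"y":-5},{"roll":8.4,"x":-8,"y":-5},{"roll":8.4,"x":-8,"y":-5},{"roll":8.4,"x":-8,"y":-5},{"roll":8.4,"x":-8,"y":-5},{"roll":8.4,"x":-8,"y":-5},{"roll":8.4,"x":-8,"y":-5},{"roll":8.4,"x":-8,"y":-5},{}]}}

```text
schema error: expected keys hand, x, y, z, roll
```

```bash
python3 - <<'E'
from h import *
for n,pts in [("side",[(299.2,267),(385,245)])]:
    for p in pts: print(n,p,onz(n,p,0).round(3))
s=get_state();print(s["position"],s["tool_rot"],s["grip_width"])
w=get_image("wrist");c=get_calibration("wrist");np.save("c2.npy",c,allow_pickle=True);cv2.imwrite("pics/w2.png",w)
sd=get_image("side");cv2.imwrite("pics/s2full.png",sd)
a=cv2.imread("pics/scene0.png")[150:290,230:380];a=cv2.resize(a,None,fx=3,fy=3,interpolation=2)
b=cv2.resize(sd[170:250,265:340],None,fx=4,fy=4,interpolation=2)
out=np.zeros((600,800,3),np.uint8);out[:400,:640]=w;
cv2.imwrite("pics/w2.png",out[:400,:640]);cv2.imwrite("pics/sc2.png",np.hstack([a,np.vstack([b,np.zeros((100,300,3),np.uint8)])]))
E
```

```text
side (299.2, 267) [ 0.432 -0.121  0.   ]
side (385, 245) [ 0.701 -0.183  0.   ]
[ 6.49749042e-01 -4.19812635e-05  2.91608488e-01] [-2.22089202e+00 -2.22096446e+00  1.34487083e-03] 1.003676636007784
```

View pics/w2.png

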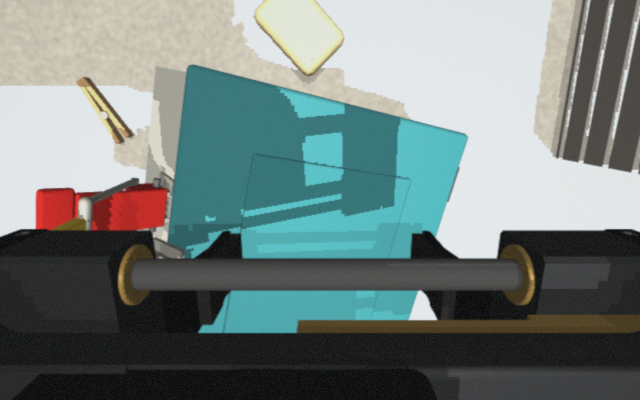

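View pics/sc2.png

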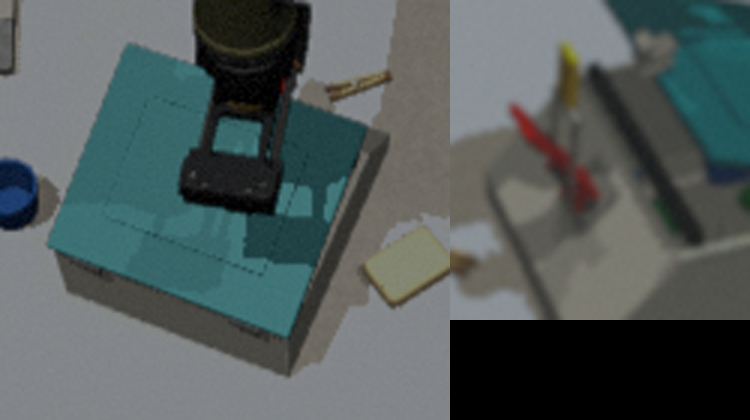

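The earlier call was refused because it needs all keys; the arm did not move. In the scene crop the tub's back bottom corners are at full-image pixels (252.7,246.7) and (326.7,275.3).

{"api": "send_rows", "payload": {"rows": [{"roll":8.5,"x":-8,"y":-5,"z":0,"hand":0},{"roll":8.5,"x":-8,"y":-5,"z":0,"hand":0},{"roll":8.5,"x":-8,"y":-5,"z":0,"hand":0},{"roll":8.5,"x":-8,"y":-5,"z":0,"hand":0},{"roll":8.5,"x":-8,"y":-5,"z":0,"hand":0},{"roll":8.5,"x":-8,"y":-5,"z":0,"hand":0},{"roll":8.5,"x":-8,"y":-5,"z":0,"hand":0},{"roll":8.5,"x":-8,"y":-5,"z":0,"hand":0},{"roll":8.5,"x":-8,"y":-5,"z":0,"hand":0},{"roll":0,"x":0,"y":0,"z":0,"hand":0}]}}

```text
time: 1.3
position: [0.5773, -0.0461, 0.2924]
tool_rot: [-0.371, -3.12, 0.001]
ft_force: [-0.6, -0.3, 0.8]
grip_width: 0.17
grip_force: 0.0
```

```bash
python3 - <<'E'
from h import *
for n,pts in [("side",[(299.2,267),(385,245)]),("scene",[(252.7,246.7),(326.7,275.3)])]:
    for p in pts: print(n,p,onz(n,p,0).round(3))
s=get_state();print(s["position"],s["tool_rot"],s["grip_width"],s["ft_force"])
w=get_image("wrist");c=get_calibration("wrist");np.save("c2.npy",c,allow_pickle=True);cv2.imwrite("pics/w3.png",w)
cv2.imwrite("pics/s3full.png",get_image("side"))
E
```

```text
side (299.2, 267) [ 0.432 -0.121  0.   ]
side (385, 245) [ 0.701 -0.183  0.   ]
scene (252.7, 246.7) [ 0.7   -0.179  0.   ]
scene (326.7, 275.3) [0.752 0.055 0.   ]
[ 0.57734246 -0.04609437  0.29242108] [-3.71101501e-01 -3.11952430e+00  9.39883919e-04] 0.17030509745460068 [-0.60727918 -0.347946    0.784195  ]
```

View pics/w3.png

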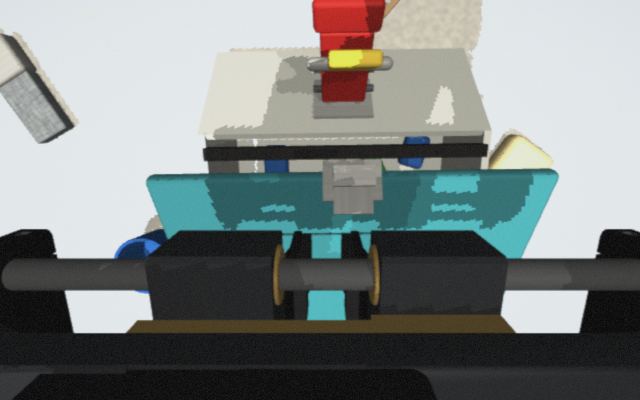

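The wrist view shows the strike at (352,185), the seal along rows 150-155, the tab at (356,58), and the red lever at (347,80) behind it. Both side and scene corners give yaw about -12.7° and centre about (0.591, -0.033). Next I triangulate the tab and check the midline, and start pressing the lid.

```bash
cat >> h.py <<'E'
YAW=np.radians(-12.7);CX=np.array([np.cos(YAW),np.sin(YAW),0]);CY=np.array([-np.sin(YAW),np.cos(YAW),0]);O=np.array([.591,-.033,0])
def t2w(x,y,z): return O+CX*x/1e3+CY*y/1e3+[0,0,z/1e3]
def w2t(p): p=np.asarray(p)-O;return np.round([p@CX*1e3,p@CY*1e3,p[2]*1e3],1)
def mask(im,lo,hi):
    m=cv2.inRange(cv2.cvtColor(im,cv2.COLOR_BGR2HSV),lo,hi);n,l,st,ce=cv2.connectedComponentsWithStats(m)
    return [(st[i].tolist(),ce[i].round(1).tolist()) for i in np.argsort(-st[1:,4])[:3]+1 if st[i,4]>8]
YEL=((22,140,90),(34,255,255));RED=((0,180,60),(6,255,255))
E
python3 - <<'E'
from h import *
w=cv2.imread("pics/w3.png");s=cv2.imread("pics/s3full.png");c=np.load("c2.npy",allow_pickle=True).item()
print("w",mask(w,*YEL));print("s",mask(s,*YEL)); print("red",mask(w,*RED))
for nm,p,z in [("sealL",(205,155),117),("sealR",(487,150),117),("toprimL",(200,133),105),("rimR",(490,133),105)]:
    print(nm,w2t(onz("wrist",p,z/1e3,c)))
print("sideRimBackR",w2t(onz("side",(388.7,217),.105)))
print("press",t2w(0,0,117),"pivot",t2w(-100,0,89),"keeper",t2w(-64,0,135))
E
```

```text
w [([328, 50, 55, 19, 969], [354.4, 58.7])]
s []
red [([313, 0, 71, 56, 3024], [346.6, 22.6]), ([322, 71, 45, 30, 1096], [343.9, 85.9])]
sealL [ -48.7 -110.5  117. ]
sealR [-48.6 112.4 117. ]
toprimL [ -65.3 -116.9  105. ]
rimR [-61.  119.1 105. ]
sideRimBackR [ 145.1 -118.7  105. ]
press [ 0.591 -0.033  0.117] pivot [ 0.49344655 -0.01101538  0.089     ] keeper [ 0.52856579 -0.01892984  0.135     ]
```

{"api": "send_rows", "payload": {"rows": [{"roll":0.8,"x":14,"y":13,"z":-15,"hand":0},{"roll":0,"x":0,"y":0,"z":-15,"hand":0},{"roll":0,"x":0,"y":0,"z":-12,"hand":0},{"roll":0,"x":0,"y":0,"z":-12,"hand":0},{"roll":0,"x":0,"y":0,"z":-12,"hand":0},{"roll":0,"x":0,"y":0,"z":-10,"hand":0}]}}

```text
time: 2.0
position: [0.5916, -0.0325, 0.2152]
tool_rot: [-0.349, -3.121, 0.0]
ft_force: [-0.7, -0.8, 0.8]
grip_width: 0.006
grip_force: 0.6
```

{"api": "send_rows", "payload": {"rows": [{"roll":0,"x":0,"y":0,"z":-6,"hand":0},{"roll":0,"x":0,"y":0,"z":-6,"hand":0},{"roll":0,"x":0,"y":0,"z":-5,"hand":0}]}}

```text
time: 2.3
position: [0.5921, -0.0321, 0.199]
tool_rot: [0.348, 3.122, 0.0]
ft_force: [-0.1, -0.1, 1.5]
grip_width: 0.007
grip_force: 0.4
```

```bash
python3 - <<'E'
from h import *
s=cv2.imread("pics/s3full.png");h=cv2.cvtColor(s,cv2.COLOR_BGR2HSV)
print(mask(s,(18,80,40),(40,255,255)),mask(s,(0,150,40),(8,255,255)))
print(h[181:197:3,292:300,:].tolist()[0:3])
E
```

```text
[([193, 26, 156, 28, 2864], [263.9, 39.4]), ([79, 6, 111, 40, 1654], [134.5, 24.5]), ([96, 273, 84, 61, 1489], [146.2, 312.0])] [([0, 249, 16, 18, 240], [6.5, 258.0]), ([0, 5, 13, 17, 158], [5.3, 13.8]), ([0, 138, 11, 18, 149], [4.0, 146.9])]
[[[30, 22, 117], [26, 81, 113], [28, 80, 121], [35, 35, 132], [85, 11, 141], [103, 21, 149], [102, 22, 149], [105, 21, 148]], [[30, 18, 99], [27, 113, 88], [29, 203, 108], [30, 184, 129], [31, 115, 135], [37, 39, 139], [94, 12, 143], [104, 23, 146]], [[27, 28, 91], [21, 111, 71], [22, 151, 71], [24, 159, 82], [23, 103, 94], [25, 32, 104], [75, 5, 104], [102, 16, 79]]]
```

{"api": "send_rows", "payload": {"rows": [{"roll":0,"x":0,"y":0,"z":-4,"hand":0},{"roll":0,"x":0,"y":0,"z":0,"hand":0}]}}

```text
time: 2.5
position: [0.5921, -0.032, 0.1953]
tool_rot: [0.347, 3.122, 0.0]
ft_force: [0.4, 0.4, 0.2]
grip_width: 0.002
grip_force: 0.0
```

```bash
python3 - <<'E'
from h import *
print(get_state()["ft_force"]);s=get_image("side");w=get_image("wrist");cv2.imwrite("pics/w4.png",w)
np.save("c4.npy",get_calibration("wrist"),allow_pickle=True)
cv2.imwrite("pics/x4.png",np.hstack([cv2.resize(s[140:280,250:400],(420,392),interpolation=2),cv2.resize(w[:260],(380,392))]))
E
```

```text
[0.37238508 0.42953309 0.17510392]
```

View pics/x4.png

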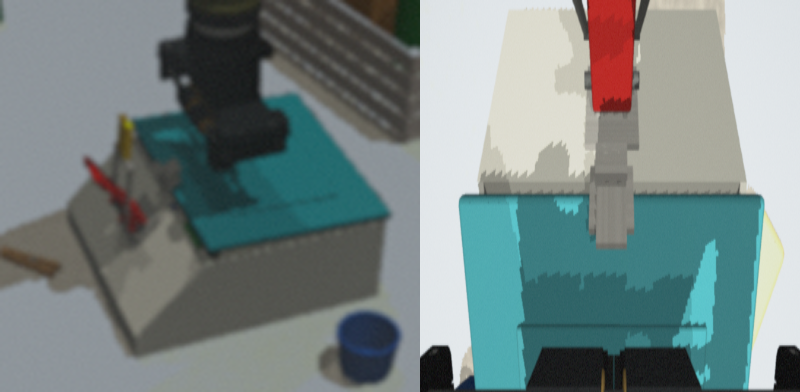

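The lid looks nearly closed, with the tab still standing up at the front (side crop (125,130)). I press on in small steps to feel the seal.

{"api": "send_rows", "payload": {"rows": [{"roll":0,"x":0,"y":0,"z":-1.5,"hand":0},{"roll":0,"x":0,"y":0,"z":-1.5,"hand":0}]}}

```text
time: 2.8
position: [0.5923, -0.032, 0.1945]
tool_rot: [0.347, 3.121, -0.0]
ft_force: [-5.7, -0.3, 16.9]
grip_width: 0.009
grip_force: 7.9
```

{"api": "send_rows", "payload": {"rows": [{"roll":0,"x":0,"y":0,"z":0,"hand":0}]}}

```text
time: 2.9
position: [0.5923, -0.032, 0.1946]
tool_rot: [0.347, 3.121, -0.0]
ft_force: [-3.8, -0.5, 11.2]
grip_width: 0.006
grip_force: 5.4
```

```bash
cat >> h.py <<'E'
def ony0(n,px,c=None):
    o,d=ray(n,px,c);t=-((o-O)@CY)/(d@CY);return w2t(o+t*d)
E
python3 - <<'E'
from h import *
s=cv2.imread("pics/side0.png");h=cv2.cvtColor(s,cv2.COLOR_BGR2HSV);c=np.load("c2.npy",allow_pickle=True).item()
m=np.zeros((400,640),np.uint8);r=(slice(172,215),slice(270,312))
m[r]=cv2.inRange(h,(18,90,40),(35,255,255))[r];y,x=np.nonzero(m)
print("yel",len(x),x.mean(),y.mean(),[(v,round(x[y==v].mean(),1),int((y==v).sum())) for v in np.unique(y)])
pc=(x.mean(),y.mean());print("side y0:",ony0("side",pc))
ys=np.unique(y);ends=[(x[y<=ys[0]+2].mean(),ys[0]),(x[y>=ys[-1]-2].mean(),ys[-1])]
for e in ends: print(e,ony0("side",e))
p,e=tri(ray("side",pc),ray("wrist",(354.4,58.7),c));print("tri",w2t(p),e)
m[:]=0;m[r]=cv2.inRange(h,(0,150,50),(8,255,255))[r]|cv2.inRange(h,(172,150,50),(180,255,255))[r];y,x=np.nonzero(m);i=y.argmin();print("redtip",x[i],y[i],ony0("side",(x[i],y[i])))
E
```

```text
yel 57 294.43859649122805 188.59649122807016 [(np.int64(181), np.float64(293.5), 2), (np.int64(182), np.float64(294.0), 3), (np.int64(183), np.float64(294.0), 3), (np.int64(184), np.float64(294.5), 4), (np.int64(185), np.float64(294.5), 4), (np.int64(186), np.float64(294.5), 4), (np.int64(187), np.float64(294.5), 4), (np.int64(188), np.float64(294.5), 4), (np.int64(189), np.float64(294.5), 4), (np.int64(190), np.float64(294.5), 4), (np.int64(191), np.float64(294.5), 4), (np.int64(192), np.float64(294.5), 4), (np.int64(193), np.float64(294.5), 4), (np.int64(194), np.float64(294.5), 4), (np.int64(195), np.float64(295.0), 3), (np.int64(196), np.float64(294.5), 2)]
side y0: [-104.9    0.   190.4]
(np.float64(293.875), np.int64(181)) [-106.     0.   217.2]
(np.float64(294.6666666666667), np.int64(196)) [-104.8    0.   164. ]
tri [-105.9    1.1  190.2] [0.0013032619266031226, 0.0013032619266031926]
redtip 281 198 [-146.2    0.   167.5]
```

{"api": "send_rows", "payload": {"rows": [{"roll":0,"x":0,"y":0,"z":15,"hand":0},{"roll":0,"x":0,"y":0,"z":30,"hand":0},{"roll":0,"x":0,"y":0,"z":30,"hand":0},{"roll":0,"x":0,"y":0,"z":30,"hand":60}]}}

```text
time: 3.3
position: [0.592, -0.032, 0.299]
tool_rot: [0.347, 3.122, 0.0]
ft_force: [0.4, -0.0, -0.1]
grip_width: 0.041
grip_force: 0.0
```

The tab stands vertical at tub (-105, 1), z about 164-217, so I grasp at about (-104, 1, 202). Moving over it at height, then down.

{"api": "send_rows", "payload": {"rows": [{"roll":0,"x":0,"y":0,"z":16,"hand":60},{"roll":0,"x":-34,"y":7.7,"z":0,"hand":60},{"roll":0,"x":-34,"y":7.7,"z":0,"hand":60},{"roll":0,"x":-34,"y":7.7,"z":0,"hand":60},{"roll":0,"x":0,"y":0,"z":-20,"hand":60},{"roll":0,"x":0,"y":0,"z":-20,"hand":60},{"roll":0,"x":0,"y":0,"z":-21,"hand":60},{"roll":0,"x":0,"y":0,"z":0,"hand":60}]}}

```text
time: 4.1
position: [0.4885, -0.0089, 0.2503]
tool_rot: [-0.347, -3.118, 0.001]
ft_force: [-0.4, -0.4, 0.7]
grip_width: 0.67
grip_force: 0.0
```

```bash
python3 - <<'E'
from h import *
st=get_state();print(st["position"],st["ft_force"],w2t(st["position"]))
s=get_image("side");w=get_image("wrist");sc=get_image("scene")
cv2.imwrite("pics/x5.png",np.hstack([cv2.resize(s[130:270,250:370],(480,560),interpolation=2),np.vstack([cv2.resize(w,(320,200)),cv2.resize(sc[130:270,250:375],(320,360),interpolation=2)])]))
E
```

```text
[ 0.48848941 -0.0089315   0.25025086] [-0.43550942 -0.35709486  0.65939732] [-105.3    0.9  250.3]
```

View pics/x5.png

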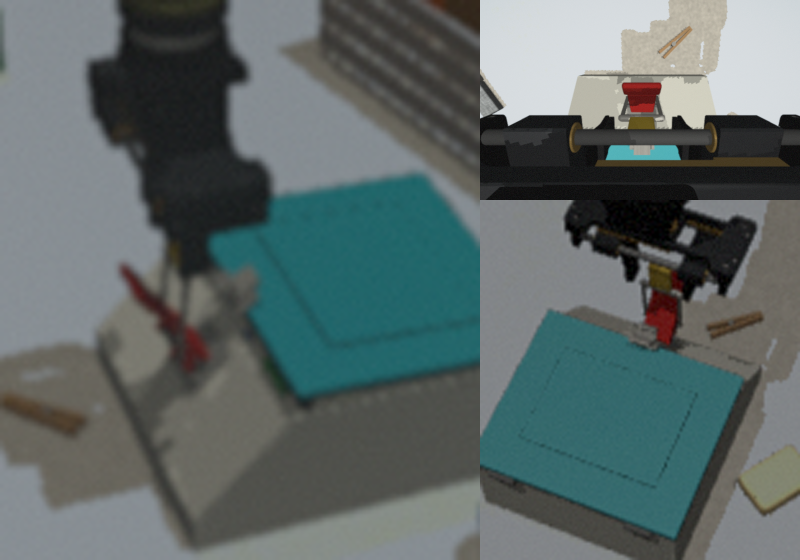

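The open fingers straddle the tab and the lid is down on its seal. I close on the tab and work out the waypoints from the linkage geometry.

{"api": "send_rows", "payload": {"rows": [{"roll":0,"x":0,"y":0,"z":0,"hand":10},{"roll":0,"x":0,"y":0,"z":0,"hand":10},{"roll":0,"x":0,"y":0,"z":0,"hand":10},{"roll":0,"x":0,"y":0,"z":0,"hand":10}], "force": 30}}

```text
time: 4.65
position: [0.4901, -0.0089, 0.2526]
tool_rot: [0.347, 3.122, 0.0]
ft_force: [0.8, -0.5, 0.5]
grip_width: 0.411
grip_force: 0.0
```

```bash
cat >> h.py <<'E'
PV=np.array([-100,89.]);U=np.array([1,1])/2**.5;N=np.array([-1,1])/2**.5;S=np.array([-63.7,135.7]);G=30
def circ(p,r1,q,r2,side):  # intersection of circles about p,q
    d=q-p;D=np.hypot(*d);a=(r1*r1-r2*r2+D*D)/2/D;h=np.sqrt(max(r1*r1-a*a,0));return p+d/D*a+side*h*np.array([-d[1],d[0]])/D
def fromB(B):
    A=circ(PV,17,B,70,1);P=B+(B-A)/70*G;v=A-PV;L=np.radians(245.4)-np.arctan2(v[1],v[0])%(2*np.pi);return A,P,L
def fromP(P):
    A=circ(PV,17,P,70+G,1);B=A+(P-A)*70/(70+G);v=A-PV;return A,B,np.radians(245.4)-np.arctan2(v[1],v[0])%(2*np.pi)
def slopexy(B): d=B-S;return d@U,d@N
E
python3 - <<'E'
from h import *
st=get_state();p=w2t(st["position"]);P=np.array([p[0],p[2]-51]);print(p,st["grip_width"],st["grip_force"],st["ft_force"])
A,B,L=fromP(P);print("now P",P,"B",B,"L",L)
prev=P
for a,b in [(20,35),(14,20),(11,10),(11,2),(11,-1),(6,-1),(0,-1),(0,0)]:
    A,Pt,L=fromB(S+a*U+b*N);d=Pt-prev;w=CX*d[0];prev=Pt
    print((a,b),"P",Pt.round(1),"L",round(L,2),"move",w[:2].round(1),d[1].round(1))
E
```

```text
[-103.7    1.3  252.6] 0.41144256450783195 0.0 [ 0.82017638 -0.53694897  0.51437304]
now P [-103.7  201.6] B [-105.92056728  171.68229486] L 2.0006336116973786
(20, 35) P [-65.6 203.5] L 3.0 move [37.1 -8.4] 1.9
(14, 20) P [-50.2 184. ] L 2.14 move [15.  -3.4] -19.6
(11, 10) P [-41.9 171.9] L 1.91 move [ 8.1 -1.8] -12.1
(11, 2) P [-33.9 163.7] L 1.93 move [ 7.8 -1.7] -8.2
(11, -1) P [-31.  160.5] L 1.96 move [ 2.8 -0.6] -3.1
(6, -1) P [-34.7 157.2] L 1.65 move [-3.6  0.8] -3.3
(0, -1) P [-39.9 154.1] L 1.22 move [-5.   1.1] -3.1
(0, 0) P [-40.9 155.2] L 1.22 move [-1.   0.2] 1.1
```

{"api": "send_rows", "payload": {"rows": [{"roll":0,"x":0,"y":0,"z":0,"hand":10},{"roll":0,"x":0,"y":0,"z":0,"hand":10},{"roll":0,"x":0,"y":0,"z":0,"hand":10}]}}

```text
time: 4.95
position: [0.4899, -0.0101, 0.2525]
tool_rot: [0.349, 3.122, -0.002]
ft_force: [-0.3, -3.6, 2.2]
grip_width: 0.294
grip_force: 30.0
```

```bash
sed -i 's/;G=30/;G=32/' h.py; python3 - <<'E'
from h import *
st=get_state();p=w2t(st["position"]);P=np.array([p[0],p[2]-51]);print(p,st["grip_width"],st["grip_force"],st["ft_force"])
A,B,L=fromP(P);print("now P",P,"B",B,"L",L)
prev=P
def go(Pt,n):
    global prev
    A,B,L=fromP(Pt);d=Pt-prev;w=CX*d[0];prev=Pt
    print(n,"P",Pt.round(1),"sl",np.round(slopexy(B),1),"L",round(L,2),"move",w[:2].round(1),d[1].round(1))
A0=A
for a in (76,67,59): go(A0+102*np.array([np.cos(np.radians(a)),np.sin(np.radians(a))]),a)
for a,b in [(11,12),(11,6),(11,2),(11,-2),(11,-5),(6,-1),(0,-1)]: go(fromB(S+a*U+b*N)[1],(a,b))
E
```

```text
[-1.036e+02  1.000e-01  2.525e+02] 0.29390259732383733 30.000287918373942 [-0.29061101 -3.59731069  2.19814318]
now P [-103.6  201.5] B [-106.55401289  169.63663847] L 1.8402026983058573
76 P [-88.3 198.9] sl [-0.2 45.6] L 1.84 move [14.9 -3.4] -2.6
67 P [-73.2 193.8] sl [ 4.7 35.8] L 1.84 move [14.8 -3.3] -5.1
59 P [-60.5 187.4] sl [ 7.8 26.5] L 1.84 move [12.4 -2.8] -6.5
(11, 12) P [-42.6 175.3] sl [11. 12.] L 1.91 move [17.5 -3.9] -12.0
(11, 6) P [-36.4 169.1] sl [11.  6.] L 1.91 move [ 6.  -1.4] -6.2
(11, 2) P [-32.4 164.9] sl [11.  2.] L 1.93 move [ 3.9 -0.9] -4.2
(11, -2) P [-28.4 160.6] sl [11. -2.] L 1.97 move [ 3.8 -0.9] -4.3
(11, -5) P [-25.5 157.4] sl [11. -5.] L 2.0 move [ 2.8 -0.6] -3.3
(6, -1) P [-33.1 158.4] sl [ 6. -1.] L 1.65 move [-7.4  1.7] 1.0
(0, -1) P [-38.3 155.4] sl [-0. -1.] L 1.22 move [-5.1  1.1] -3.0
```

Tab gripped (26 mm, 30 N). Swinging the bar over to just short of the strike.

{"api": "send_rows", "payload": {"rows": [{"roll":0,"x":7.5,"y":-1.7,"z":-1.3,"hand":10},{"roll":0,"x":7.4,"y":-1.7,"z":-1.3,"hand":10},{"roll":0,"x":7.4,"y":-1.6,"z":-2.5,"hand":10},{"roll":0,"x":7.4,"y":-1.7,"z":-2.6,"hand":10},{"roll":0,"x":6.2,"y":-1.4,"z":-3.2,"hand":10},{"roll":0,"x":6.2,"y":-1.4,"z":-3.3,"hand":10},{"roll":0,"x":6,"y":-1.3,"z":-4,"hand":10},{"roll":0,"x":6,"y":-1.3,"z":-4,"hand":10},{"roll":0,"x":5.5,"y":-1.3,"z":-4,"hand":10},{"roll":0,"x":0,"y":0,"z":0,"hand":10}]}}

```text
time: 5.95
position: [0.5494, -0.0236, 0.2252]
tool_rot: [-0.349, -3.12, 0.002]
ft_force: [-1.2, -4.6, -0.3]
grip_width: 0.294
grip_force: 30.0
```

```bash
python3 - <<'E'
from h import *
st=get_state();p=w2t(st["position"]);P=np.array([p[0],p[2]-51]);print(p,st["grip_width"],st["grip_force"],st["ft_force"])
A,B,L=fromP(P);print("now P",P,"B",B,slopexy(B),"L",L)
s=get_image("side");w=get_image("wrist");np.save("c6.npy",get_calibration("wrist"),allow_pickle=True)
cv2.imwrite("pics/w6.png",w);cv2.imwrite("pics/s6.png",s)
cv2.imwrite("pics/x6.png",np.hstack([cv2.resize(s[170:250,270:345],(450,480),interpolation=2),cv2.resize(w[60:340,230:430],(343,480))]))
E
```

```text
[-42.7   0.  225.2] 0.2936244170277856 30.000061551108956 [-1.19688171 -4.57281924 -0.26206168]
now P [-42.7 174.2] B [-64.7044316  150.96629625] (np.float64(10.084661206075872), np.float64(11.505141998312677)) L 1.8562173498921108
```

View pics/x6.png

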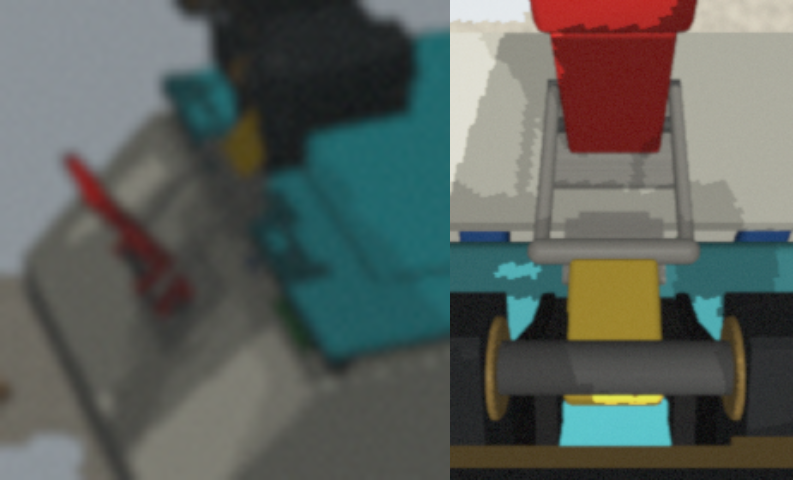

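The picture shows the bar lying square across the strike (wrist crop bar at (615,250), tab behind it), still on the robot side. I feel in towards the back plate.

{"api": "send_rows", "payload": {"rows": [{"roll":0,"x":3,"y":-0.5,"z":-2.5,"hand":10},{"roll":0,"x":3,"y":-0.5,"z":-2.5,"hand":10},{"roll":0,"x":2,"y":-0.4,"z":-2.1,"hand":10},{"roll":0,"x":0,"y":0,"z":0,"hand":10}]}}

```text
time: 6.45
position: [0.5567, -0.0251, 0.2182]
tool_rot: [-0.349, -3.12, 0.003]
ft_force: [-2.6, -4.8, 0.9]
grip_width: 0.295
grip_force: 30.0
```

{"api": "send_rows", "payload": {"rows": [{"roll":0,"x":2,"y":-0.4,"z":-2.1,"hand":10},{"roll":0,"x":0,"y":0,"z":0,"hand":10}]}}

```text
time: 6.65
position: [0.5586, -0.0255, 0.2161]
tool_rot: [-0.349, -3.119, 0.003]
ft_force: [-3.9, -5.5, 1.6]
grip_width: 0.293
grip_force: 30.0
```

{"api": "send_rows", "payload": {"rows": [{"roll":0,"x":2,"y":-1.0,"z":-2.1,"hand":10},{"roll":0,"x":0,"y":0,"z":0,"hand":10}]}}

```text
time: 6.85
position: [0.56, -0.026, 0.2144]
tool_rot: [-0.348, -3.118, 0.002]
ft_force: [-4.7, -4.7, 3.2]
grip_width: 0.294
grip_force: 30.0
```

{"api": "send_rows", "payload": {"rows": [{"roll":0,"x":1.5,"y":-0.4,"z":-1.6,"hand":10},{"roll":0,"x":0,"y":0,"z":0,"hand":10}]}}

```text
time: 7.05
position: [0.5605, -0.0261, 0.2136]
tool_rot: [-0.348, -3.116, 0.002]
ft_force: [-11.4, -3.8, 10.0]
grip_width: 0.291
grip_force: 30.0
```

```bash
cat > s.py <<'E'
from h import *
st=get_state();p=w2t(st["position"]);P=np.array([p[0],p[2]-51]);f=np.array(st["ft_force"])
A,B,L=fromP(P);fx=f@CX;F=np.array([fx,f[2]]);print("P",P,"sl",np.round(slopexy(B),1),"L",round(L,2),"F tub xyz",round(fx,1),round(f@CY,1),round(f[2],1),"Fu,Fn",round(F@U,1),round(F@N,1))
E
python3 s.py
```

```text
P [-31.3 162.6] sl [10.2  0.4] L 1.9 F tub xyz -10.3 -6.2 10.0 Fu,Fn -0.2 14.3
```

Contact with the back plate at slope z about 0.4 (strike roughly +1.4 off). I ease off a little and pull down the slope.

{"api": "send_rows", "payload": {"rows": [{"roll":0,"x":-3.4,"y":0.8,"z":1.5,"hand":10},{"roll":0,"x":-1.4,"y":0.3,"z":-1.1,"hand":10},{"roll":0,"x":-1.4,"y":0.3,"z":-1.2,"hand":10},{"roll":0,"x":0,"y":0,"z":0,"hand":10}]}}

```text
time: 7.45
position: [0.558, -0.0256, 0.2135]
tool_rot: [0.349, 3.118, -0.002]
ft_force: [0.9, -6.3, 2.8]
grip_width: 0.293
grip_force: 30.0
```

```bash
python3 s.py
```

```text
P [-33.8 162.5] sl [8.3 1.5] L 1.78 F tub xyz 2.3 -6.0 2.8 Fu,Fn 3.6 0.4
```

{"api": "send_rows", "payload": {"rows": [{"roll":0,"x":-1.3,"y":0.3,"z":-0.8,"hand":10},{"roll":0,"x":-1.3,"y":0.3,"z":-0.7,"hand":10},{"roll":0,"x":0,"y":0,"z":0,"hand":10}]}}

```text
time: 7.75
position: [0.5559, -0.0251, 0.2122]
tool_rot: [0.349, 3.117, -0.002]
ft_force: [1.8, -6.2, 3.6]
grip_width: 0.291
grip_force: 30.0
```

```bash
python3 s.py
```

```text
P [-36.  161.2] sl [5.8 1.7] L 1.62 F tub xyz 3.1 -5.7 3.6 Fu,Fn 4.7 0.3
```

{"api": "send_rows", "payload": {"rows": [{"roll":0,"x":-1.3,"y":0.3,"z":-0.8,"hand":10},{"roll":0,"x":-1.3,"y":0.3,"z":-0.8,"hand":10},{"roll":0,"x":0,"y":0,"z":0,"hand":10}]}}

```text
time: 8.05
position: [0.5543, -0.0247, 0.2113]
tool_rot: [0.349, 3.114, -0.002]
ft_force: [3.1, -5.7, 3.8]
grip_width: 0.293
grip_force: 30.0
```

```bash
python3 s.py
```

```text
P [-37.7 160.3] sl [3.9 1.9] L 1.49 F tub xyz 4.3 -4.9 3.8 Fu,Fn 5.7 -0.3
```

{"api": "send_rows", "payload": {"rows": [{"roll":0,"x":-1.2,"y":0.3,"z":-0.8,"hand":10},{"roll":0,"x":0,"y":0,"z":0,"hand":10}]}}

```text
time: 8.25
position: [0.5536, -0.0246, 0.211]
tool_rot: [0.348, 3.112, -0.002]
ft_force: [4.2, -6.0, 4.5]
grip_width: 0.288
grip_force: 30.0
```

```bash
python3 s.py
```

```text
P [-38.3 160. ] sl [3.3 1.9] L 1.45 F tub xyz 5.4 -4.9 4.5 Fu,Fn 7.0 -0.6
```

{"api": "send_rows", "payload": {"rows": [{"roll":0,"x":-1.3,"y":0.3,"z":-1.0,"hand":10},{"roll":0,"x":0,"y":0,"z":0,"hand":10}]}}

```text
time: 8.45
position: [0.5534, -0.0245, 0.2109]
tool_rot: [0.348, 3.109, -0.002]
ft_force: [5.2, -6.9, 6.7]
grip_width: 0.29
grip_force: 30.0
```

```bash
python3 s.py
```

```text
P [-38.5 159.9] sl [3.  1.9] L 1.43 F tub xyz 6.6 -5.6 6.7 Fu,Fn 9.4 0.1
```

{"api": "send_rows", "payload": {"rows": [{"roll":0,"x":-1.3,"y":0.3,"z":-1.0,"hand":10},{"roll":0,"x":0,"y":0,"z":0,"hand":10}]}}

```text
time: 8.65
position: [0.5531, -0.0245, 0.2107]
tool_rot: [0.348, 3.107, -0.003]
ft_force: [7.0, -7.0, 8.1]
grip_width: 0.292
grip_force: 30.0
```

```bash
python3 s.py
```

```text
P [-38.9 159.7] sl [2.6 1.9] L 1.4 F tub xyz 8.4 -5.3 8.1 Fu,Fn 11.7 -0.2
```

{"api": "send_rows", "payload": {"rows": [{"roll":0,"x":-2.0,"y":0.4,"z":2.0,"hand":10},{"roll":0,"x":-1.4,"y":0.3,"z":1.4,"hand":10},{"roll":0,"x":0,"y":0,"z":0,"hand":10}]}}

```text
time: 8.95
position: [0.5501, -0.0239, 0.2136]
tool_rot: [0.348, 3.106, -0.002]
ft_force: [8.3, -7.6, 5.7]
grip_width: 0.297
grip_force: 30.0
```

```bash
python3 s.py
```

```text
P [-41.9 162.6] sl [2.5 4.7] L 1.38 F tub xyz 9.8 -5.6 5.7 Fu,Fn 11.0 -2.9
```

{"api": "send_rows", "payload": {"rows": [{"roll":0,"x":-1.2,"y":0.3,"z":1.2,"hand":10},{"roll":0,"x":0,"y":0,"z":0,"hand":10}]}}

```text
time: 9.15
position: [0.5496, -0.0237, 0.214]
tool_rot: [0.348, 3.104, -0.002]
ft_force: [14.9, -8.2, -0.2]
grip_width: 0.293
grip_force: 30.0
```

```bash
python3 s.py
```

```text
P [-42.5 163. ] sl [2.3 5.2] L 1.37 F tub xyz 16.4 -4.8 -0.2 Fu,Fn 11.4 -11.7
```

The lip blocks the bar on the robot side, so it is in the pocket. I return to the middle and finish the pull.

{"api": "send_rows", "payload": {"rows": [{"roll":0,"x":1.6,"y":-0.4,"z":-1.6,"hand":10},{"roll":0,"x":0.6,"y":-0.2,"z":-1.6,"hand":10},{"roll":0,"x":0,"y":0,"z":0,"hand":10}]}}

```text
time: 9.45
position: [0.5511, -0.024, 0.2122]
tool_rot: [0.348, 3.106, -0.002]
ft_force: [7.8, -7.0, 8.3]
grip_width: 0.296
grip_force: 30.0
```

```bash
python3 s.py
```

```text
P [-40.9 161.2] sl [2.2 3.5] L 1.37 F tub xyz 9.1 -5.1 8.3 Fu,Fn 12.3 -0.6
```

{"api": "send_rows", "payload": {"rows": [{"roll":0,"x":-0.8,"y":0.2,"z":-0.7,"hand":10},{"roll":0,"x":0,"y":0,"z":0,"hand":10}]}}

```text
time: 9.65
position: [0.5509, -0.024, 0.2122]
tool_rot: [0.348, 3.104, -0.002]
ft_force: [8.7, -7.2, 10.2]
grip_width: 0.295
grip_force: 30.0
```

```bash
python3 s.py
```

```text
P [-41.1 161.2] sl [2.  3.6] L 1.36 F tub xyz 10.0 -5.1 10.2 Fu,Fn 14.3 0.1
```

Firm pull of about 14 N on the floor (about 3-4 N is pivot friction). I hold briefly, ease the tension, then release and lift.

{"api": "send_rows", "payload": {"rows": [{"roll":0,"x":0,"y":0,"z":0,"hand":10},{"roll":0,"x":0,"y":0,"z":0,"hand":10},{"roll":0,"x":1.8,"y":-0.4,"z":1.5,"hand":10},{"roll":0,"x":0.8,"y":-1.0,"z":0.5,"hand":10},{"roll":0,"x":0,"y":0,"z":0,"hand":10}]}}

```text
time: 10.15
position: [0.5513, -0.0242, 0.2122]
tool_rot: [0.348, 3.111, -0.001]
ft_force: [5.4, -5.6, 5.5]
grip_width: 0.292
grip_force: 30.0
```

```bash
python3 s.py
```

```text
P [-40.7 161.2] sl [2.3 3.5] L 1.38 F tub xyz 6.5 -4.3 5.5 Fu,Fn 8.5 -0.7
```

{"api": "send_rows", "payload": {"rows": [{"roll":0,"x":0.8,"y":-0.2,"z":0.6,"hand":10},{"roll":0,"x":0,"y":0,"z":0,"hand":55},{"roll":0,"x":0,"y":0,"z":0,"hand":55},{"roll":0,"x":0,"y":0,"z":0,"hand":55},{"roll":0,"x":0,"y":0,"z":0,"hand":55},{"roll":0,"x":0,"y":0,"z":20,"hand":55},{"roll":0,"x":0,"y":0,"z":40,"hand":55},{"roll":0,"x":0,"y":0,"z":40,"hand":0},{"roll":0,"x":0,"y":0,"z":0,"hand":0},{"roll":0,"x":0,"y":0,"z":0,"hand":0}]}}

```text
time: 11.15
position: [0.5484, -0.0226, 0.3105]
tool_rot: [0.347, 3.121, 0.001]
ft_force: [0.7, 0.3, -1.2]
grip_width: 0.442
grip_force: 0.0
```

```bash
python3 - <<'E'
from h import *
st=get_state();print(w2t(st["position"]),st["position"],st["ft_force"],st["grip_width"])
w=get_image("wrist");s=get_image("side");cv2.imwrite("pics/w7.png",w);cv2.imwrite("pics/s7.png",s)
c=get_calibration("wrist");print("yel",mask(w,*YEL),"red",mask(w,*RED))
r=(slice(172,225),slice(265,312));h=cv2.cvtColor(s,cv2.COLOR_BGR2HSV)
m=np.zeros((400,640),np.uint8);m[r]=cv2.inRange(h,(0,150,50),(8,255,255))[r]|cv2.inRange(h,(172,150,50),(180,255,255))[r];y,x=np.nonzero(m);i=y.argmin();print("redtip",x[i],y[i],ony0("side",(x[i],y[i])))
Lc=lambda a:(np.array([np.cos(a),np.sin(a)]))
for L in (1.38,1.2,1,.8,.6,.4,.2,0):
    d=Lc(np.radians(225)-L);n=Lc(np.radians(135)-L);C=PV+62*d+10.5*n;C[0]+=10*np.clip((L-.79)*5,-1,1)
    w_=t2w(C[0],0,C[1]+70);print(L,C.round(0),"TCP",(w_*1e3).round(0))
E
```

```text
[-43.8   0.8 310.5] [ 0.54840812 -0.02259933  0.31051615] [ 0.6624234   0.32171182 -1.151863  ] 0.4415707843366607
yel [([307, 180, 35, 51, 1677], [324.1, 205.2])] red [([295, 30, 59, 109, 4850], [324.2, 79.3])]
redtip 273 206 [-171.3    0.   145.2]
1.38 [-135.  132.] TCP [459.  -3. 202.]
1.2 [-143.  124.] TCP [452.  -2. 194.]
1 [-148.  112.] TCP [446.  -0. 182.]
0.8 [-161.  100.] TCP [434.   2. 170.]
0.6 [-172.   88.] TCP [423.   5. 158.]
0.4 [-171.   75.] TCP [424.   5. 145.]
0.2 [-167.   63.] TCP [428.   4. 133.]
0 [-161.   53.] TCP [434.   2. 123.]
```

The lever stands at about 1.38 with the bar still seated. Moving over the lever pad with the fingers closed.

{"api": "send_rows", "payload": {"rows": [{"roll":0,"x":-30,"y":6.6,"z":0,"hand":0},{"roll":0,"x":-30,"y":6.6,"z":0,"hand":0},{"roll":0,"x":-29,"y":6,"z":0,"hand":0},{"roll":0,"x":0,"y":0,"z":-30,"hand":0},{"roll":0,"x":0,"y":0,"z":-30,"hand":0},{"roll":0,"x":0,"y":0,"z":-30,"hand":0},{"roll":0,"x":0,"y":0,"z":-10,"hand":0},{"roll":0,"x":0,"y":0,"z":0,"hand":0}]}}

```text
time: 12.05
position: [0.4576, -0.0038, 0.2076]
tool_rot: [-0.347, -3.117, 0.0]
ft_force: [0.2, 0.9, 0.8]
grip_width: 0.005
grip_force: 0.0
```

{"api": "send_rows", "payload": {"rows": [{"roll":0,"x":-2,"y":0.4,"z":-4,"hand":0},{"roll":0,"x":-2,"y":0.4,"z":-4,"hand":0},{"roll":0,"x":-2,"y":0.4,"z":-4,"hand":0},{"roll":0,"x":0,"y":0,"z":0,"hand":0}]}}

```text
time: 12.45
position: [0.4541, -0.0026, 0.1986]
tool_rot: [0.347, 3.119, 0.0]
ft_force: [2.1, -0.5, 0.4]
grip_width: 0.006
grip_force: 1.3
```

{"api": "send_rows", "payload": {"rows": [{"roll":0,"x":-2,"y":0.4,"z":-5,"hand":0},{"roll":0,"x":-2,"y":0.4,"z":-5,"hand":0},{"roll":0,"x":-3,"y":0.6,"z":-5,"hand":0},{"roll":0,"x":0,"y":0,"z":0,"hand":0}]}}

```text
time: 12.85
position: [0.4467, -0.001, 0.1839]
tool_rot: [0.347, 3.12, 0.001]
ft_force: [0.7, -0.0, 7.6]
grip_width: 0.008
grip_force: 3.3
```

{"api": "send_rows", "payload": {"rows": [{"roll":0,"x":-3,"y":0.6,"z":-5,"hand":0},{"roll":0,"x":-4,"y":0.8,"z":-5,"hand":0},{"roll":0,"x":0,"y":0,"z":0,"hand":0}]}}

```text
time: 13.15
position: [0.4426, -0.0001, 0.1752]
tool_rot: [0.346, 3.112, 0.001]
ft_force: [6.6, -1.7, 5.9]
grip_width: 0.006
grip_force: 4.7
```

{"api": "send_rows", "payload": {"rows": [{"roll":0,"x":-1,"y":0.2,"z":-5,"hand":0},{"roll":0,"x":-2,"y":0.4,"z":-5,"hand":0},{"roll":0,"x":0,"y":0,"z":0,"hand":0}]}}

```text
time: 13.45
position: [0.4402, 0.0005, 0.1657]
tool_rot: [0.347, 3.111, 0.001]
ft_force: [5.1, -1.4, 8.6]
grip_width: 0.002
grip_force: 3.9
```

{"api": "send_rows", "payload": {"rows": [{"roll":0,"x":-2,"y":0.4,"z":-5,"hand":0},{"roll":0,"x":-2,"y":0.4,"z":-5,"hand":0},{"roll":0,"x":0,"y":0,"z":0,"hand":0}]}}

```text
time: 13.75
position: [0.4343, 0.0017, 0.1547]
tool_rot: [0.347, 3.116, 0.001]
ft_force: [2.4, -0.4, 6.9]
grip_width: 0.008
grip_force: 2.9
```

{"api": "send_rows", "payload": {"rows": [{"roll":0,"x":0,"y":0,"z":-5,"hand":0},{"roll":0,"x":0,"y":0,"z":-5,"hand":0},{"roll":0,"x":0,"y":0,"z":0,"hand":0}]}}

```text
time: 14.05
position: [0.4319, 0.0017, 0.1428]
tool_rot: [-0.347, -3.122, -0.0]
ft_force: [0.1, -0.0, 1.1]
grip_width: 0.005
grip_force: 0.7
```

{"api": "send_rows", "payload": {"rows": [{"roll":0,"x":1,"y":-0.2,"z":-4,"hand":0},{"roll":0,"x":1,"y":-0.2,"z":-4,"hand":0},{"roll":0,"x":0,"y":0,"z":0,"hand":0}]}}

```text
time: 14.35
position: [0.4332, 0.0011, 0.1336]
tool_rot: [-0.347, -3.12, 0.0]
ft_force: [-0.4, -0.0, -0.3]
grip_width: 0.008
grip_force: 0.0
```

Force vanished, so the lever has probably snapped over. I follow down to feel the stop.

{"api": "send_rows", "payload": {"rows": [{"roll":0,"x":1,"y":-0.2,"z":-4,"hand":0},{"roll":0,"x":1,"y":-0.2,"z":-3,"hand":0},{"roll":0,"x":0,"y":0,"z":0,"hand":0}]}}

```text
time: 14.65
position: [0.4358, 0.0008, 0.1271]
tool_rot: [-0.347, -3.121, -0.0]
ft_force: [0.9, 0.2, -0.1]
grip_width: 0.004
grip_force: 0.0
```

{"api": "send_rows", "payload": {"rows": [{"roll":0,"x":1,"y":-0.2,"z":-3,"hand":0},{"roll":0,"x":0,"y":0,"z":0,"hand":0}]}}

```text
time: 14.85
position: [0.4372, 0.0006, 0.1252]
tool_rot: [-0.347, -3.122, 0.0]
ft_force: [-2.3, 1.0, 5.3]
grip_width: 0.004
grip_force: 2.8
```

Touching the stop; I press firmly.

{"api": "send_rows", "payload": {"rows": [{"roll":0,"x":1,"y":-0.2,"z":-2,"hand":0},{"roll":0,"x":0,"y":0,"z":0,"hand":0}]}}

```text
time: 15.05
position: [0.4378, 0.0006, 0.1246]
tool_rot: [-0.347, -3.12, 0.001]
ft_force: [-9.3, 1.2, 19.8]
grip_width: 0.008
grip_force: 9.9
```

{"api": "send_rows", "payload": {"rows": [{"roll":0,"x":1,"y":-0.2,"z":-1.5,"hand":0},{"roll":0,"x":0,"y":0,"z":0,"hand":0}]}}

```text
time: 15.25
position: [0.4382, 0.0005, 0.1243]
tool_rot: [-0.347, -3.118, 0.001]
ft_force: [-15.4, 1.0, 30.9]
grip_width: 0.01
grip_force: 16.4
```

That is the rigid stop, and slightly harder than wanted; I back off at once and lift clear.

{"api": "send_rows", "payload": {"rows": [{"roll":0,"x":-3,"y":0.6,"z":6,"hand":0},{"roll":0,"x":-4,"y":1,"z":20,"hand":0},{"roll":0,"x":0,"y":0,"z":40,"hand":0},{"roll":0,"x":0,"y":0,"z":45,"hand":0},{"roll":0,"x":0,"y":0,"z":45,"hand":0},{"roll":0,"x":40,"y":-9,"z":20,"hand":0},{"roll":0,"x":40,"y":-9,"z":0,"hand":0},{"roll":0,"x":0,"y":0,"z":0,"hand":0}]}}

```text
time: 16.05
position: [0.5157, -0.0178, 0.2969]
tool_rot: [0.35, 3.12, 0.001]
ft_force: [-1.2, -0.6, -0.7]
grip_width: 0.004
grip_force: 0.0
```

```bash
python3 - <<'E'
from h import *
st=get_state();print(st["position"],st["ft_force"])
w=get_image("wrist");s=get_image("side");c=get_calibration("wrist")
print("yel",mask(w,*YEL));rd=mask(w,*RED);print("red",rd)
for (b,ce) in rd[:2]:
    print("red top/bottom on slope z~50/90:",w2t(onz("wrist",(b[0]+b[2]/2,b[1]),.04,c)),w2t(onz("wrist",(b[0]+b[2]/2,b[1]+b[3]),.095,c)))
y=mask(w,*YEL)
if y: b=y[0][0];print("tab ends if z=173 / 140:",w2t(onz("wrist",(b[0]+b[2]/2,b[1]+b[3]),.165,c)),w2t(onz("wrist",(b[0]+b[2]/2,b[1]),.132,c)))
h=cv2.cvtColor(s,cv2.COLOR_BGR2HSV);r=(slice(172,260),slice(255,330))
m=np.zeros((400,640),np.uint8);m[r]=cv2.inRange(h,(0,150,50),(8,255,255))[r]|cv2.inRange(h,(172,150,50),(180,255,255))[r];yy,x=np.nonzero(m)
for i in (yy.argmin(),yy.argmax(),x.argmin()): print("side red",x[i],yy[i],ony0("side",(x[i],yy[i])))
m=cv2.inRange(h,(80,120,30),(100,255,255));m[:175]=0;m[250:]=0;m[:,:270]=0;m[:,400:]=0
q=np.argwhere(m)[:,::-1];i=(q[:,1]).argmax();print("lid front-right corner px",q[i],w2t(onz("side",q[i],.107)),"expect -62,-12x")
E
```

```text
[ 0.51574627 -0.01777136  0.29687994] [-1.22050344 -0.60001312 -0.70018559]
yel [([312, 218, 33, 39, 491], [327.2, 226.2])]
red [([306, 92, 43, 84, 2776], [326.8, 129.5])]
red top/bottom on slope z~50/90: [-170.6    0.2   40. ] [-96.6  -0.   95. ]
tab ends if z=173 / 140: [-50.5   0.4 165. ] [-69.4   0.6 132. ]
side red 295 214 [-105.2    0.    97.7]
side red 279 237 [-158.1    0.    23.5]
side red 277 231 [-163.4   -0.    48.8]
lid front-right corner px [324 230] [ -55.5 -109.6  107. ] expect -62,-12x
```

The lever lies flat on the slope (tip at tub x about -165, z about 35). The tab starts at (-69, 132), where the latched bar belongs, and the arm is clear. Handing in.

```bash
python3 -c "
from bench import *
print(close_job())"
```

```text
the job is handed in; nothing more can be done
None
```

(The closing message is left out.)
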